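Park the arbor press lever over its balance point

ROBOT

A 6-joint arm with a two-finger parallel gripper is mounted at the origin on the work surface. World frame = base frame: x ahead of the robot, y to its left, z up, the work surface at z = 0. Lengths are in mm, angles in rad, forces in N, time in s.
With the tool pointing down it reaches from about 250 to 725 mm from the base axis. Payload 9.7 kg.
Tool frame: the origin (TCP) lies midway between the tips of the shut fingers; the grasp point (between the pads) lies 19 mm behind it (manip.tcp_to_grasp is the distance from the TCP to the grasp point, in mm); z points along the fingers, y is the direction in which the jaws open and shut (so a half turn about z gives the same grasp; the last joint's range is limited). The gripper opens to 85 mm and grips with 20 to 120 N. Pads are 22 mm wide; open, the fingers measure 114 mm over their backs; the gripper's body (76 mm by 85 mm) begins 54 mm behind the grasp point. The pads swing forward as they close: fully open they stand 13 mm farther back than shut.
Start: joints at [1.251, 0.087, 0.176, 1.66, 0, 1.571], TCP at [172.904, 522.112, 231.284] pointing down, gripper open.
Joint ranges: [-3.13, 3.13], [-0.85, 1.81], [-1.15, 1.24], [-2.2, 2.28], [-1.44, 1.52], [-3.14, 3.14]. Speed limits (rad/s): [2.22, 2.22, 2.57, 3.14, 3.14, 3.14].

INTERFACE

Orientations are given as [roll, pitch, yaw] about the fixed x, y, z axes, in that order (R = Rz(yaw) Ry(pitch) Rx(roll)).
In Python, from cell import manip gives the robot as it stands. The module is installed in compiled form; this text tells all that it offers.
- The arm moves only by the tool carry_out, never from a script. Its argument "plan" is a list that holds one entry, the list of rows, each a list of 7 numbers: the shift along the tool's x, y, z in mm, then the turn, a rotation vector about the tool's x, y, z in rad, then the finger opening in mm, from 0 to 85.4. A call has 1 to 10 rows; each row is the pose to reach, as a shift and turn from the pose commanded when the call began, along the tool's axes at that moment; what a row does not reach only later rows make up. A row lasts 1/12 s, in which the tool goes at most 41.7 mm and 7.16 degrees, less where a joint would pass 70% of its speed; a pose out of reach is approached as far as the arm can. A call with a gripper value outside its range is refused whole. The fingers move at their own pace and stop on an object; "grip_force" is the grip in N (left out, the last holds). Time passes only in rows, so rows that repeat a pose let the fingers close. It gives the time, the measured TCP pose, the force and the opening at its end, in the units of the state.
- manip.get_obs(): the state, without advancing time (a new reading comes with each control period).
- manip.get_image(name): name is "scene" or "top" or "wrist"; returns a dict with "frame" (384x512x3 uint8, red, green, blue), "fx", "fy", "cx", "cy" (pixels), "k1" (the pictures are not rectified: a ray, as slopes to the right and down, at radius r is drawn at 1 + k1 r^2 times it, then the intrinsics apply), "T" (4x4, takes a point from camera to world coordinates). Camera axes: x right, y down, z forward; pixel columns grow to the right and rows downward; lengths in mm; the calibration is good to about 2 mm. A picture is of the moment at which its call begins. There is no depth.
- manip.hand_in(): hands the job in, once; it reports no verdict.
The state is a dict: "time": time; "joints": joint angles; "joint_vel": joint speeds; "joint_torque": joint torques, N m; "eef_pos": TCP position; "ee_rot": TCP orientation; "ft_force": force on the tool from outside, world axes, zero at the start; "wrist_torque": the same for the moment, N m; "opening": finger opening in mm.
Only numpy, scipy, OpenCV 4.12 (cv2) and the standard library are available. Lean on these libraries where they do the work, as an engineer would, in place of code of your own. Each camera call takes 0.05 s, during which the arm holds its last target.

TASK

The bench arbor press has been left with its ram down inside the copper dish on its table. With your fingertips push the long end of the press's hand lever up and back, past its balance point, smoothly and without flinging it, so that it stays leaning back by itself with the ram raised clear of the dish. Push only, gently: do not grip the lever, pick nothing up, and leave the dish and the brassware around the press where they stand.

Things in the scene. Friction and masses are not known exactly. Their poses are not given: they have to be found in the camera images.
- press: Grey cast-iron arbor press, bolted down. Origin: on the bench under its foot's middle; z up, -x its front (ram, long lever end). Foot 230 (x) x 110 (y) x 22 mm; head x -71..110, y +-30, z 135..225; rear column x 58..112. Ram at x -35, y 0, its cap 234 mm high when down, 255 up; table plate under it, radius 46, top at z 40. The lever swings beside the head in the plane y = -76 mm.
- lever: Hand lever: straight 14 mm steel bar through a 38 mm hub. Origin: on the hub axis (parallel to the press's y), mid-bar, at x -13, y -76, z 185 mm of the press. Long end: 170 mm to the centre of a 34 mm ball (handle). Tail: 70 mm to the centre of a 38 mm ball (counterweight). The body turns with the lever; at joint 0 its axes are parallel to the press's.
- lever_ball (a point): Centre of the 34 mm ball on the lever's long end. Lever down: in front of the hub (press -x), 85 mm above its axis, about 270 mm above the bench; it rises on a 170 mm arc about the hub axis to 355 mm and over to the rear.
- lever_weight (a point): Centre of the 38 mm counterweight ball on the short tail of the lever.
- pinion (a joint): Lever angle, rad: 0 = down (long end to the front, 30 deg above level), growing as the long end goes up and back; 1.05 upright; 1.92 rear stop, 50 deg behind upright. Below about 1.15 it falls back to 0; it balances between 1.15 and 1.4; beyond 1.4 it falls by itself, damped, to the stop and stays. Raising it takes about 2 N under the ball at the start, less higher up.
- press_ram (a joint): Height of the ram above its lowest place, m: 0 down, 0.021 fully up. Rack and pinion move it with the lever, 11 mm per rad.
- dish: Loose copper dish, 130 mm across and 18 mm high, standing on the press's table plate around the nose of the ram. Origin: centre of its underside. The nose is below its rim while the ram is down.
- vase: Loose brass vase, 118 mm high, up to 72 mm across, standing on the bench beside the press. Origin: centre of its foot.
- candlestick: Loose brass candlestick, 115 mm high, foot 72 mm across, standing on the bench beside the press. Origin: centre of its foot.
- bowl: Loose brass bowl, 50 mm high, 84 mm across the rim, standing on the bench beside the press. Origin: centre of its foot.

How it is judged:
By the outcome, as a careful person would: the job done as asked, in the order asked, and still so for the second after the job is handed in, with the robot touching nothing.
It also fails if it takes over 40 s, if anything falls off the work surface, if the arm or the gripper's body presses on something with over 40 N, if the wrist force passes 120 N, or if a joint passes its speed limit or range.

## Working session

There is one attempt and no reset: what is moved stays moved. The work goes in short steps, Python scripts to look and compute and a tool call to move; the robot and the scene stay as the last step left them, time stands still between calls to the robot, and variables do not carry over. Pictures are saved under pics/ and viewed, and the job is handed in when it is done.

Besides the shell and the picture viewer there is one more tool, called after "Call:" as a command line: name --argument value ..., lists and objects as JSON in quotes. carry_out: Moves the arm, as the interface text tells. Its arguments: {"type":"object","properties":{"plan":{"type":"array"},"grip_force":{"type":"number"}},"required":["plan"]}

```bash
mkdir -p pics; python3 - <<'E'
from cell import manip
import cv2,numpy as np
for n in("scene","top","wrist"):
    d=manip.get_image(n); cv2.imwrite(f"pics/{n}0.png",d["frame"][:,:,::-1]); print(n,d["fx"],d["fy"],d["cx"],d["cy"],d["k1"],np.round(d["T"],3).tolist())
print(manip.get_obs())
E
```

```text
scene 485.72750969721085 485.72750969721085 257.2817993348488 185.93702555781942 -0.19511250146195938 [[-0.595, 0.622, -0.509, 1102.625], [0.804, 0.464, -0.373, 412.726], [0.004, -0.631, -0.776, 944.135], [0.0, 0.0, 0.0, 1.0]]
top 486.6451378035569 486.6451378035569 259.0873783385347 188.55986436671887 -0.10187442433052514 [[-0.012, -0.994, 0.112, 491.218], [-1.0, 0.011, -0.014, 78.542], [0.013, -0.112, -0.994, 1104.638], [0.0, 0.0, 0.0, 1.0]]
wrist 342.09089770170965 342.09089770170965 256.9844493677555 190.97979577172578 -0.050159293894214946 [[0.314, 0.901, 0.3, 94.849], [0.949, -0.298, -0.099, 547.712], [0.0, 0.316, -0.949, 374.267], [0.0, 0.0, 0.0, 1.0]]
{'time': 0.15, 'joints': array([ 1.25101540e+00,  8.73167413e-02,  1.75300544e-01,  1.65982511e+00,
       -5.83516562e-06,  1.57078033e+00]), 'joint_vel': array([-9.73540264e-04, -4.93619247e-05,  2.02009369e-03, -1.40489729e-03,
       -4.04711290e-04,  2.32890404e-03]), 'joint_torque': array([-9.38027392e-05, -5.20760107e+01,  4.65044188e+01,  1.38792713e-02,
       -2.05130419e-05,  1.53059807e-05]), 'eef_pos': array([172.83835266, 521.93427599, 230.74727566]), 'ee_rot': array([-3.14054767e+00,  5.81844093e-06,  2.82182773e+00]), 'ft_force': array([-0.7203291 , -0.04484354, -0.46562645]), 'wrist_torque': array([ 0.0032593 ,  0.00788476, -0.008505  ]), 'opening': 85.33127923238175}
```

View pics/scene0.png

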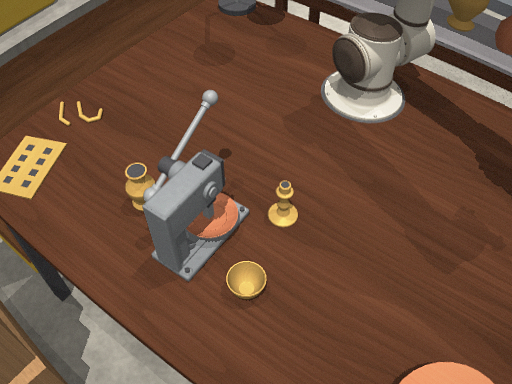

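View pics/top0.png

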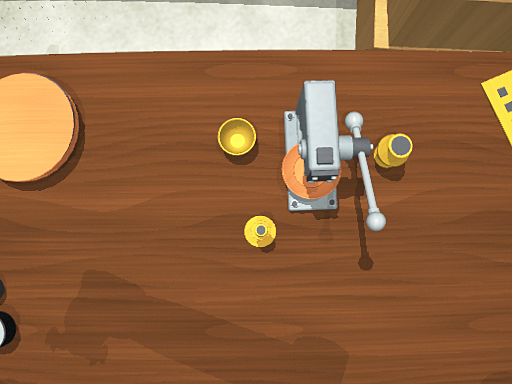

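View pics/wrist0.png

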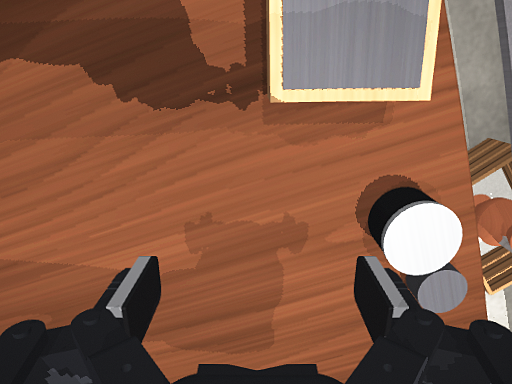

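```bash
python3 - <<'E'
import cv2
a=cv2.imread("pics/top0.png")[70:250,270:430]; cv2.imwrite("pics/topc.png",cv2.resize(a,None,fx=3.3,fy=3.3,interpolation=2))
a=cv2.imread("pics/scene0.png")[80:290,110:270]; cv2.imwrite("pics/scenec.png",cv2.resize(a,None,fx=2.8,fy=2.8,interpolation=2))
E
```

```text
(no output)
```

View pics/topc.png

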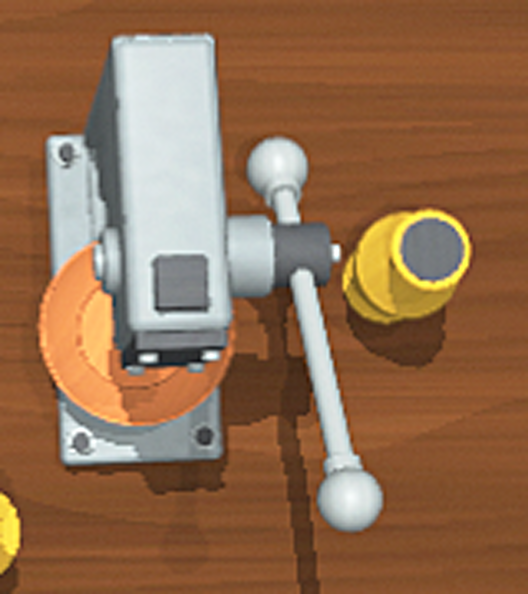

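View pics/scenec.png

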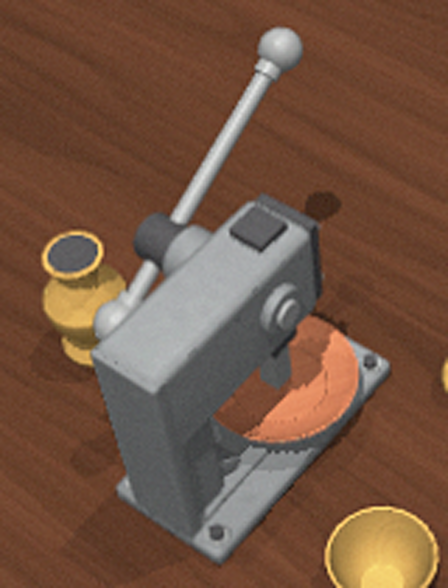

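```bash
cat > h.py <<'E'
import numpy as np
from cell import manip
import cv2
C={}
def cam(n):
    if n not in C: C[n]=manip.get_image(n)
    return C[n]
def proj(n,P):
    d=cam(n);T=d["T"];p=(np.atleast_2d(P)-T[:3,3])@T[:3,:3]
    s=p[:,:2]/p[:,2:];r2=(s**2).sum(1,keepdims=True);s=s*(1+d["k1"]*r2)
    return s*[d["fx"],d["fy"]]+[d["cx"],d["cy"]]
def ray(n,uv):
    d=cam(n);K=np.array([[d["fx"],0,d["cx"]],[0,d["fy"],d["cy"]],[0,0,1]])
    s=cv2.undistortPoints(np.array([[uv]],float),K,np.array([d["k1"],0,0,0,0]))[0,0]
    return d["T"][:3,3],d["T"][:3,:3]@np.array([s[0],s[1],1])
def atz(n,uv,z):
    o,v=ray(n,uv);return o+v*(z-o[2])/v[2]
E
cat > fit.py <<'E'
from h import *
from scipy.optimize import least_squares
c,s=np.cos(np.pi/6),.5
B=[-13-170*c,-76,185+170*s];W=[-13+70*c,-76,185-70*s]
D=[("top",B,(376.1,221.5)),("top",W,(353.9,120.3)),("top",[110,30,225],(304.8,81.5)),("top",[110,-30,225],(334.8,80.9)),
("top",[-115,55,22],(288.8,210.3)),("top",[-115,-55,22],(337,209.4)),("top",[115,55,22],(284.5,111.5)),
("scene",B,(210,97.5)),("scene",[110,-30,225],(143.9,205.7)),("scene",[110,30,225],(166.4,219.3)),("scene",[115,55,22],(189.3,280.7)),("scene",[-115,55,22],(249.3,214.6))]
def w(p,q):
    a=p[2];R=np.array([[np.cos(a),-np.sin(a),0],[np.sin(a),np.cos(a),0],[0,0,1]]);return R@np.array(q,float)+[p[0],p[1],0]
f=lambda p:np.concatenate([proj(n,w(p,q))[0]-u for n,q,u in D])
r=least_squares(f,[560,-30,0],loss="soft_l1",x_scale=[10,10,.1]);print(r.x,np.round(f(r.x).reshape(-1,2),1).tolist())
print("ball",w(r.x,B),"hub",w(r.x,[-13,-76,185]))
print("vase",atz("top",(270+432/3.3,70+250/3.3),118),"candle",atz("top",(261,230),115),"dish",w(r.x,[-35,0,40]))
E
python3 fit.py
```

```text
[ 6.82243335e+02 -5.32797637e+01  3.71483516e-02] [[0.1, 0.4], [-0.6, 1.5], [-1.7, 0.4], [-0.1, -0.2], [-0.1, -0.7], [0.7, -2.3], [-1.5, -2.2], [0.2, -0.1], [-1.3, -1.8], [0.2, -0.4], [-1.5, 0.1], [0.2, -5.1]]
ball [ 524.95218345 -135.17803014  270.        ] hub [ 672.074929  -129.7101472  185.       ]
vase [ 689.12254325 -233.04113084  118.        ] candle [518.07342518  61.50682858 115.        ] dish [647.26748184 -54.57965695  40.        ]
```

```bash
cat > mv.py <<'E'
import numpy as np,sys
from cell import manip
from scipy.spatial.transform import Rotation as R
def Rt(d,psi):
    d=np.radians(d);z=np.array([np.cos(d)*np.cos(psi),np.cos(d)*np.sin(psi),-np.sin(d)]);y=np.array([-np.sin(psi),np.cos(psi),0]);x=np.cross(y,z)
    return R.from_matrix(np.c_[x,y,z])
def rel(targets,start=None):
    if start is None:
        o=manip.get_obs();p0=o["eef_pos"];R0=R.from_euler("xyz",o["ee_rot"])
    else: p0,R0=np.array(start[0],float),Rt(*start[1:])
    for (p,d,psi) in targets:
        s=R0.inv().apply(np.array(p)-p0);v=(R0.inv()*Rt(d,psi)).as_rotvec()
        print(np.round(s,0).tolist()+np.round(v,3).tolist())
E
python3 - <<'E'
from mv import *
rel([([300,200,300],90,0.037),([400,-138,300],90,.037)])
E
```

```text
[-222.0, -266.0, -69.0, -0.001, -0.0, -0.357]
[-423.0, -555.0, -69.0, -0.001, -0.0, -0.357]
```

Call:
carry_out --plan '[[[-222,-266,-69,0,0,-0.357,0],[-222,-266,-69,0,0,-0.357,0],[-222,-266,-69,0,0,-0.357,0],[-222,-266,-69,0,0,-0.357,0],[-222,-266,-69,0,0,-0.357,0],[-222,-266,-69,0,0,-0.357,0],[-222,-266,-69,0,0,-0.357,0],[-222,-266,-69,0,0,-0.357,0],[-222,-266,-69,0,0,-0.357,0],[-222,-266,-69,0,0,-0.357,0]]]' --grip_force 20

```text
time: 1.08
eef_pos: [301.0, 197.0, 301.7]
ee_rot: [3.141, 0.002, -3.108]
ft_force: [-0.1, 0.8, -0.1]
opening: -0.2
```

```bash
python3 - <<'E'
from mv import *
o=manip.get_obs();print(o["eef_pos"],o["ee_rot"],o["joints"],o["opening"])
rel([([400,-138,300],90,.037)])
E
```

```text
[301.01737234 197.04094046 301.66871543] [ 3.14098535e+00  2.45961516e-03 -3.10842593e+00] [ 5.80193060e-01 -3.19629374e-01 -5.17244827e-02  1.83628463e+00
 -7.60687232e-04  5.47024666e-01] -0.1691664490585682
[-88.0, -338.0, 2.0, 0.001, 0.002, -0.004]
```

Call:
carry_out --plan '[[[-108,-338,40,0,0,0,0],[-108,-338,40,0,0,0,0],[-108,-338,40,0,0,0,0],[-108,-338,40,0,0,0,0],[-108,-338,40,0,0,0,0],[-108,-338,40,0,0,0,0],[-108,-338,40,0,0,0,0],[-108,-338,40,0,0,0,0],[-108,-338,40,0,0,0,0],[-108,-338,40,0,0,0,0]]]'

```text
time: 1.92
eef_pos: [421.5, -137.0, 258.3]
ee_rot: [3.141, -0.002, -3.108]
ft_force: [-0.2, 0.5, -0.6]
opening: -0.1
```

```bash
python3 - <<'E'
from mv import *
o=manip.get_obs();print(o["eef_pos"],o["ee_rot"],o["joints"],o["opening"])
rel([([450,-137,225],25,.037)])
E
```

```text
[ 421.45068709 -136.95285079  258.30629983] [ 3.14131864e+00 -2.33519091e-03 -3.10795918e+00] [-3.13846212e-01 -1.52087511e-01 -3.79879448e-03  1.72137398e+00
 -5.37558813e-04 -3.47478752e-01] -0.0929119570077538
[-29.0, -1.0, 33.0, -0.002, -1.137, -0.003]
```

Call:
carry_out --plan '[[[-29,0,33,0,-1.137,0,0],[-29,0,33,0,-1.137,0,0],[-29,0,33,0,-1.137,0,0],[-29,0,33,0,-1.137,0,0],[-29,0,33,0,-1.137,0,0],[-29,0,33,0,-1.137,0,0],[-29,0,33,0,-1.137,0,0],[-29,0,33,0,-1.137,0,0],[-29,0,33,0,-1.137,0,0],[-29,0,33,0,-1.137,0,0]]]'

```text
time: 2.75
eef_pos: [500.3, -188.1, 226.6]
ee_rot: [3.097, 1.111, -3.106]
ft_force: [0.2, -0.4, -0.5]
opening: 0.2
```

```bash
python3 - <<'E'
from mv import *
import cv2
o=manip.get_obs();print(o["eef_pos"],o["ee_rot"],o["joints"],o["ft_force"])
z=R.from_euler("xyz",o["ee_rot"]).as_matrix();print(z.round(2))
for n in("scene","top","wrist"):
    cv2.imwrite(f"pics/{n}1.png",manip.get_image(n)["frame"][:,:,::-1])
a=[cv2.imread("pics/scene1.png")[40:300,80:400],cv2.imread("pics/wrist1.png")[:325,56:456]]
cv2.imwrite("pics/m1.png",np.hstack([cv2.resize(x,(400,325)) for x in a]))
E
```

```text
[ 500.34268234 -188.07335333  226.56436265] [ 3.09669118  1.11141084 -3.10581345] [-0.7070476  -0.84700802 -0.92095603  0.5394721   0.692808   -0.4003694 ] [ 0.19887176 -0.35494739 -0.50545391]
[[-0.44 -0.08  0.89]
 [-0.02  1.    0.08]
 [-0.9   0.02 -0.44]]
```

View pics/m1.png

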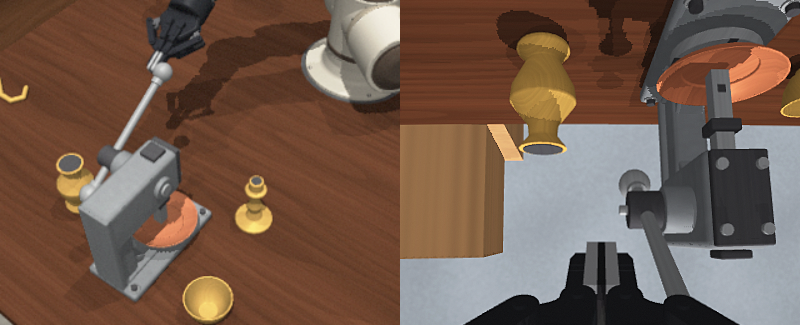

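View pics/top1.png

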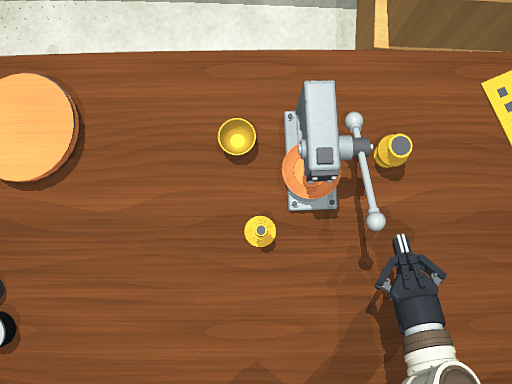

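```bash
python3 - <<'E'
from mv import *
rel([([506,-136,222],40,.037)])
E
```

```text
[-1.0, 51.0, 11.0, 0.043, 0.232, 0.003]
```

Call:
carry_out --plan '[[[-1,5,11,0.02,0.12,0,0],[-1,15,11,0.043,0.232,0.003,0],[-1,25,11,0.043,0.232,0.003,0],[-1,35,11,0.043,0.232,0.003,0],[-1,45,11,0.043,0.232,0.003,0],[-1,51,11,0.043,0.232,0.003,0],[-1,51,11,0.043,0.232,0.003,0],[-1,51,11,0.043,0.232,0.003,0]]]'

```text
time: 3.57
eef_pos: [506.7, -135.6, 224.3]
ee_rot: [-3.137, 0.877, -3.1]
ft_force: [-0.2, -0.4, 0.8]
opening: -0.1
```

```bash
python3 - <<'E'
from mv import *
import cv2
o=manip.get_obs();print(o["eef_pos"],o["ee_rot"],o["joints"],o["ft_force"])
z=R.from_euler("xyz",o["ee_rot"]).as_matrix();print(z.round(2))
for n in("scene","top","wrist"):
    cv2.imwrite(f"pics/{n}2.png",manip.get_image(n)["frame"][:,:,::-1])
a=[cv2.imread("pics/top2.png")[160:290,300:460],cv2.imread("pics/wrist2.png")[:325,56:456]]
cv2.imwrite("pics/m2.png",np.hstack([cv2.resize(x,(400,325)) for x in a]))
E
```

```text
[ 506.74359985 -135.6302558   224.28487047] [-3.13690223  0.8774735  -3.09967573] [-0.4626443  -0.7979699  -0.76671327  0.78893254  0.37653863 -0.33866596] [-0.18470843 -0.40541718  0.79013551]
[[-0.64 -0.04  0.77]
 [-0.03  1.    0.03]
 [-0.77 -0.   -0.64]]
```

View pics/m2.png

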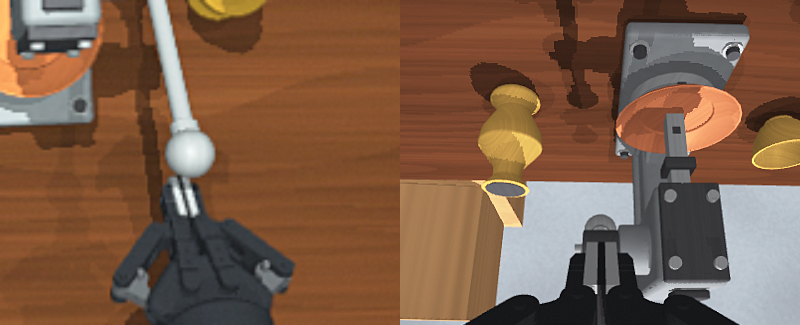

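```bash
cat > path.py <<'E'
from mv import *
psi=.037
def tgt(phi,gap=0):
    f=(phi-30)/85; d=40+38*f; s=13-9*f
    q=np.radians(phi);dd=np.radians(d)
    u=-13-170*np.cos(q)+(-(28+gap)*np.sin(dd)+s*np.cos(dd)); z=185+170*np.sin(q)-(28+gap)*np.cos(dd)-s*np.sin(dd)
    c,sn=np.cos(psi),np.sin(psi)
    return ([682.2+c*u+sn*76,-53.3+sn*u-c*76,z],d,psi)
def show(gs): rel([tgt(*g) for g in gs])
E
python3 - <<'E'
from path import *
for p in (30,60,90,115): print(tgt(p))
show([(30,g) for g in(14,9,4,1)]+[(p,0) for p in (31,32,33,34,35,36)])
E
```

```text
([np.float64(516.8627279130533), np.float64(-135.4723238971098), np.float64(240.19451666674362)], 40.0, 0.037)
([np.float64(570.4629079989925), np.float64(-133.48821173476816), np.float64(307.64693459592075)], 53.411764705882355, 0.037)
([np.float64(648.9118114011893), np.float64(-130.5842770257224), np.float64(337.8695747650801)], 66.82352941176471, 0.037)
([np.float64(717.2778778398764), np.float64(-128.05357761958294), np.float64(329.33820605039807)], 78.0, 0.037)
[-5.0, 1.0, -3.0, -0.002, 0.004, 0.002]
[-10.0, 1.0, -2.0, -0.002, 0.004, 0.002]
[-15.0, 1.0, -2.0, -0.002, 0.004, 0.002]
[-18.0, 1.0, -2.0, -0.002, 0.004, 0.002]
[-21.0, 1.0, -3.0, -0.002, 0.012, 0.002]
[-24.0, 1.0, -4.0, -0.002, 0.019, 0.002]
[-27.0, 1.0, -5.0, -0.002, 0.027, 0.002]
[-30.0, 1.0, -5.0, -0.002, 0.035, 0.002]
[-33.0, 1.0, -6.0, -0.002, 0.043, 0.002]
[-36.0, 1.0, -7.0, -0.002, 0.051, 0.002]
```

Call:
carry_out --plan '[[[-5,1,-2,0,0,0,0],[-10,1,-2,0,0,0,0],[-15,1,-2,0,0,0,0],[-18,1,-2,0,0.005,0,0],[-21,1,-3,0,0.01,0,0],[-24,1,-4,0,0.02,0,0],[-27,1,-5,0,0.03,0,0],[-30,1,-5,0,0.035,0,0],[-33,1,-6,0,0.043,0,0],[-36,1,-7,0,0.05,0,0]]]'

```text
time: 4.55
eef_pos: [524.7, -134.5, 256.6]
ee_rot: [-3.137, 0.825, -3.101]
ft_force: [-0.1, -1.0, -1.9]
opening: -0.4
```

```bash
python3 - <<'E'
from path import *
import cv2
o=manip.get_obs();print(o["eef_pos"],o["joints"],o["ft_force"])
for n in("scene","top"):
    cv2.imwrite(f"pics/{n}3.png",manip.get_image(n)["frame"][:,:,::-1])
a=[cv2.imread("pics/top3.png")[100:262,280:480],cv2.imread("pics/scene3.png")[60:222,110:310]]
cv2.imwrite("pics/m3.png",np.hstack([cv2.resize(x,(400,325)) for x in a]))
show([(p,0) for p in (38,40,42,44,46,48,50,52,54,56)])
E
```

```text
[ 524.74188164 -134.51208642  256.59413417] [-0.42216661 -0.69734331 -0.6289756   0.8681937   0.32982179 -0.32564823] [-0.14954897 -0.95129999 -1.92247916]
[-4.0, -1.0, -1.0, -0.002, 0.016, 0.003]
[-10.0, -1.0, -2.0, -0.002, 0.032, 0.003]
[-16.0, -1.0, -2.0, -0.002, 0.047, 0.003]
[-22.0, -1.0, -3.0, -0.002, 0.063, 0.003]
[-28.0, -1.0, -3.0, -0.002, 0.079, 0.003]
[-33.0, -1.0, -4.0, -0.002, 0.094, 0.003]
[-39.0, -1.0, -4.0, -0.002, 0.11, 0.003]
[-45.0, -1.0, -3.0, -0.002, 0.125, 0.002]
[-51.0, -1.0, -3.0, -0.002, 0.141, 0.002]
[-56.0, -1.0, -2.0, -0.002, 0.157, 0.002]
```

View pics/m3.png

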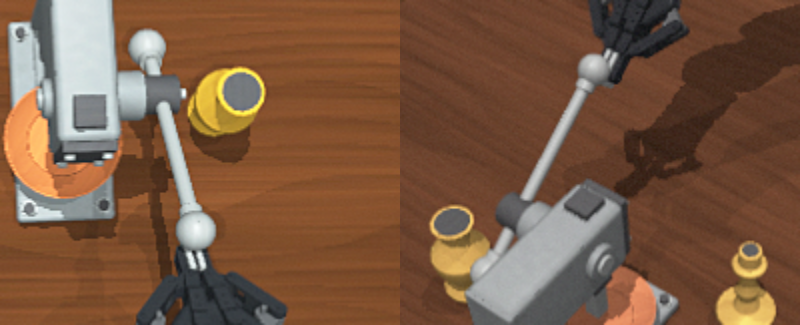

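Call:
carry_out --plan '[[[-4,0,-1,0,0.016,0,0],[-9,-1,-2,0,0.03,0,0],[-14,-1,-2,0,0.042,0,0],[-19,-1,-3,0,0.055,0,0],[-24,-1,-3,0,0.068,0,0],[-29,-1,-4,0,0.081,0,0],[-34,-1,-4,0,0.095,0,0],[-39,-1,-4,0,0.11,0,0],[-44,-1,-4,0,0.123,0,0],[-49,-1,-3,0,0.135,0,0]]]'

```text
time: 5.48
eef_pos: [556.0, -134.4, 295.2]
ee_rot: [-3.137, 0.691, -3.102]
ft_force: [-2.6, 0.0, 0.2]
opening: -0.2
```

```bash
python3 - <<'E'
from path import *
import cv2
o=manip.get_obs();print(o["eef_pos"],o["joints"],o["ft_force"])
for n in("scene","top"):
    cv2.imwrite(f"pics/{n}4.png",manip.get_image(n)["frame"][:,:,::-1])
a=[cv2.imread("pics/top4.png")[100:262,280:480],cv2.imread("pics/scene4.png")[60:222,110:310]]
cv2.imwrite("pics/m4.png",np.hstack([cv2.resize(x,(400,325)) for x in a]))
show([(p,0) for p in np.arange(55,73,1.75)])
E
```

```text
[ 555.98988367 -134.39768267  295.17025039] [-0.35855013 -0.49128953 -0.36904902  1.04058846  0.24545876 -0.31311868] [-2.64166076  0.00439301  0.21402453]
[-4.0, 0.0, -1.0, -0.002, 0.014, 0.002]
[-9.0, 0.0, -1.0, -0.002, 0.028, 0.002]
[-14.0, 0.0, -1.0, -0.002, 0.041, 0.002]
[-19.0, 0.0, -0.0, -0.002, 0.055, 0.002]
[-24.0, 0.0, -0.0, -0.003, 0.069, 0.002]
[-29.0, 0.0, 0.0, -0.003, 0.082, 0.002]
[-34.0, 0.0, 1.0, -0.003, 0.096, 0.002]
[-39.0, 0.0, 2.0, -0.003, 0.11, 0.002]
[-44.0, 0.0, 3.0, -0.003, 0.123, 0.002]
[-49.0, 0.0, 4.0, -0.003, 0.137, 0.002]
[-54.0, 0.0, 6.0, -0.003, 0.151, 0.002]
```

View pics/m4.png

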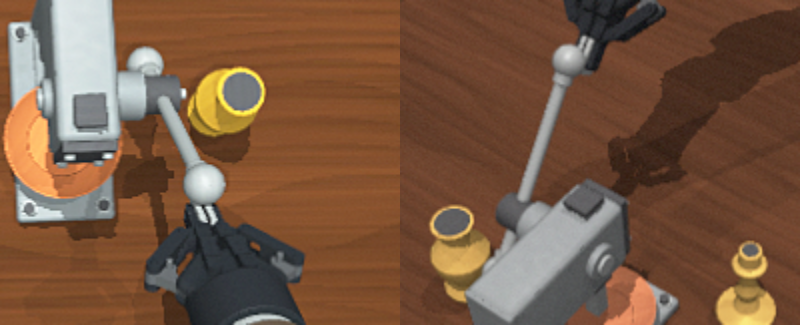

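The lever rises with the fingers centred under the ball. Continuing.

Call:
carry_out --plan '[[[-4,0,-1,0,0.014,0,0],[-9,0,-1,0,0.028,0,0],[-14,0,-1,0,0.041,0,0],[-19,0,0,0,0.055,0,0],[-24,0,0,0,0.069,0,0],[-29,0,0,0,0.082,0,0],[-34,0,1,0,0.096,0,0],[-39,0,2,0,0.11,0,0],[-44,0,3,0,0.123,0,0],[-49,0,4,0,0.137,0,0]]]'

```text
time: 6.42
eef_pos: [596.0, -132.8, 322.7]
ee_rot: [-3.138, 0.554, -3.103]
ft_force: [-1.5, 0.3, -0.4]
opening: 0.1
```

```bash
python3 - <<'E'
from path import *
o=manip.get_obs();print(o["eef_pos"],o["joints"],o["ft_force"])
show([(p,0) for p in np.arange(72,89,1.75)])
E
```

```text
[ 596.01126606 -132.7711482   322.69948361] [-0.29902313 -0.26692465 -0.0947006   1.21400434  0.17171162 -0.29007332] [-1.45042385  0.29452871 -0.40984321]
[-5.0, 0.0, 0.0, -0.003, 0.009, 0.001]
[-9.0, 0.0, 1.0, -0.003, 0.022, 0.001]
[-14.0, 0.0, 2.0, -0.003, 0.036, 0.001]
[-19.0, 0.0, 3.0, -0.003, 0.05, 0.001]
[-24.0, 0.0, 4.0, -0.003, 0.063, 0.001]
[-29.0, 0.0, 5.0, -0.003, 0.077, 0.001]
[-33.0, 0.0, 7.0, -0.003, 0.091, 0.001]
[-38.0, 0.0, 9.0, -0.003, 0.104, 0.001]
[-43.0, 0.0, 10.0, -0.003, 0.118, 0.001]
[-47.0, 0.0, 12.0, -0.003, 0.132, 0.001]
```

Call:
carry_out --plan '[[[-5,0,0,0,0.01,0,0],[-9,0,1,0,0.022,0,0],[-14,0,2,0,0.036,0,0],[-19,0,3,0,0.05,0,0],[-24,0,4,0,0.063,0,0],[-29,0,5,0,0.077,0,0],[-33,0,7,0,0.091,0,0],[-38,0,9,0,0.104,0,0],[-43,0,10,0,0.118,0,0],[-47,0,12,0,0.132,0,0]]]'

```text
time: 7.25
eef_pos: [642.5, -131.0, 337.2]
ee_rot: [-3.138, 0.422, -3.103]
ft_force: [-0.5, 0.3, -0.5]
opening: -0.2
```

```bash
python3 - <<'E'
from path import *
import cv2
o=manip.get_obs();print(o["eef_pos"],o["joints"],o["ft_force"])
for n in("scene","top"):
    cv2.imwrite(f"pics/{n}5.png",manip.get_image(n)["frame"][:,:,::-1])
a=[cv2.imread("pics/top5.png")[60:222,280:480],cv2.imread("pics/scene5.png")[40:202,110:310]]
cv2.imwrite("pics/m5.png",np.hstack([cv2.resize(x,(400,325)) for x in a]))
show([(p,0) for p in np.arange(90,106,1.7)])
E
```

```text
[ 642.50351424 -130.96483664  337.24833248] [-0.25038023 -0.02904134  0.19388036  1.38691686  0.11362496 -0.26453355] [-0.53126661  0.33137945 -0.4873124 ]
[-6.0, 0.0, 1.0, -0.002, 0.017, 0.001]
[-10.0, 0.0, 3.0, -0.002, 0.03, 0.001]
[-15.0, 0.0, 5.0, -0.002, 0.044, 0.001]
[-19.0, 0.0, 7.0, -0.002, 0.057, 0.001]
[-24.0, 0.0, 9.0, -0.002, 0.07, 0.001]
[-28.0, 0.0, 11.0, -0.002, 0.083, 0.001]
[-32.0, 0.0, 13.0, -0.002, 0.097, 0.001]
[-36.0, 0.0, 15.0, -0.002, 0.11, 0.001]
[-40.0, 0.0, 18.0, -0.002, 0.123, 0.001]
[-44.0, 0.0, 20.0, -0.002, 0.136, 0.001]
```

View pics/m5.png

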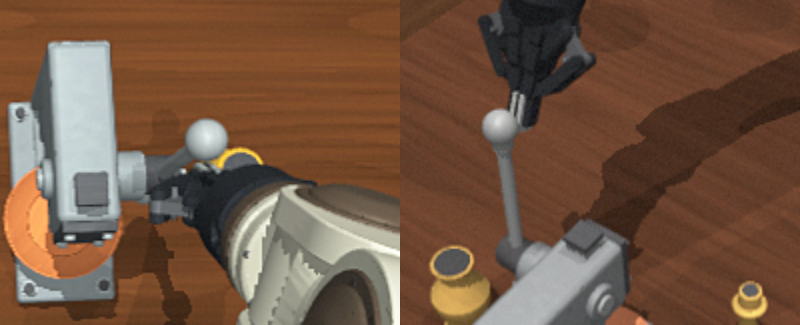

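Call:
carry_out --plan '[[[-4,0,1,0,0.01,0,0],[-7,0,2,0,0.02,0,0],[-10,0,3,0,0.03,0,0],[-13,0,4,0,0.038,0,0],[-16,0,5,0,0.047,0,0],[-19,0,7,0,0.057,0,0],[-22,0,8,0,0.065,0,0],[-25,0,9,0,0.073,0,0],[-28,0,11,0,0.083,0,0],[-31,0,12,0,0.092,0,0]]]'

```text
time: 8.18
eef_pos: [675.7, -129.7, 338.8]
ee_rot: [-3.138, 0.329, -3.104]
ft_force: [-0.9, 0.1, -0.5]
opening: 0.2
```

```bash
python3 - <<'E'
from path import *
import cv2
from h import proj
o=manip.get_obs();print(o["eef_pos"],o["joints"],o["ft_force"])
for n in("scene","top"):
    cv2.imwrite(f"pics/{n}6.png",manip.get_image(n)["frame"][:,:,::-1])
a=[cv2.imread("pics/top6.png")[60:222,280:480],cv2.imread("pics/scene6.png")[40:202,110:310]]
cv2.imwrite("pics/m6.png",np.hstack([cv2.resize(x,(400,325)) for x in a]))
for phi in (95,100,105,110,115,140):
    q=np.radians(phi);u=-13-170*np.cos(q);P=[682.2+u+.037*76,-53.3+.037*u-76,185+170*np.sin(q)]
    print(phi,(proj("top",P)[0]-[280,60])*2,(proj("scene",P)[0]-[110,40])*2)
show([(p,0) for p in np.arange(101,118,1.3)])
E
```

```text
[ 675.71213598 -129.72566447  338.80928162] [-0.22294021  0.14737019  0.4108716   1.51493525  0.08037935 -0.24748848] [-0.93494568  0.12123329 -0.46900548]
95 [203.13989747 116.20942369] [ 84.73203323 140.75810621]
100 [200.96431188  98.99512576] [ 74.09472106 151.47550897]
105 [198.41628039  82.68934598] [ 63.74525381 163.24314869]
110 [195.53643428  67.4721258 ] [ 53.81087138 175.94284612]
115 [192.36957981  53.49770062] [ 44.41538376 189.43784047]
140 [173.90712555   5.69608605] [  9.22158999 263.14268774]
[-4.0, 0.0, 2.0, -0.003, 0.011, 0.001]
[-7.0, 0.0, 4.0, -0.003, 0.021, 0.001]
[-10.0, 0.0, 5.0, -0.003, 0.031, 0.001]
[-13.0, 0.0, 7.0, -0.003, 0.042, 0.001]
[-16.0, 0.0, 9.0, -0.003, 0.052, 0.001]
[-19.0, 0.0, 11.0, -0.003, 0.062, 0.001]
[-23.0, 0.0, 13.0, -0.003, 0.072, 0.001]
[-26.0, 0.0, 14.0, -0.003, 0.082, 0.001]
[-28.0, 0.0, 17.0, -0.003, 0.092, 0.001]
[-31.0, 0.0, 19.0, -0.003, 0.102, 0.001]
[-34.0, 0.0, 21.0, -0.003, 0.113, 0.001]
[-37.0, 0.0, 23.0, -0.003, 0.123, 0.001]
[-40.0, 0.0, 25.0, -0.003, 0.133, 0.001]
[-43.0, 0.0, 28.0, -0.003, 0.143, 0.001]
```

View pics/m6.png

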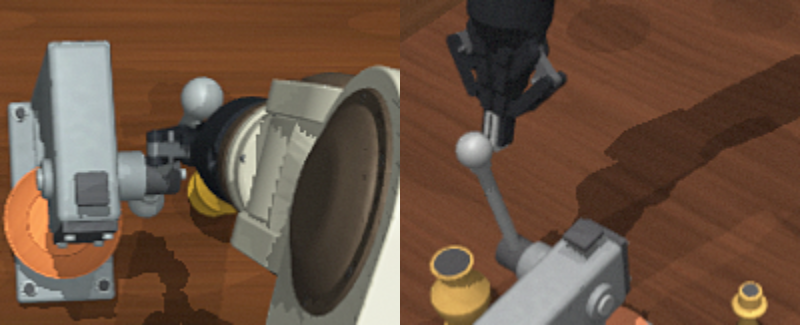

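Call:
carry_out --plan '[[[-3,0,2,0,0.01,0,0],[-6,0,3,0,0.018,0,0],[-9,0,5,0,0.028,0,0],[-11,0,6,0,0.035,0,0],[-14,0,8,0,0.045,0,0],[-16,0,9,0,0.052,0,0],[-19,0,11,0,0.062,0,0],[-21,0,12,0,0.068,0,0],[-24,0,13,0,0.075,0,0],[-26,0,14,0,0.082,0,0]]]'

```text
time: 9.22
eef_pos: [704.8, -128.7, 334.1]
ee_rot: [-3.139, 0.247, -3.104]
ft_force: [0.2, 0.2, 0.1]
opening: -0.2
```

```bash
python3 - <<'E'
from path import *
import cv2
o=manip.get_obs();print(o["eef_pos"],o["joints"],o["ft_force"])
for n in("scene","top"):
    cv2.imwrite(f"pics/{n}7.png",manip.get_image(n)["frame"][:,:,::-1])
a=[cv2.imread("pics/top7.png")[60:222,280:480],cv2.imread("pics/scene7.png")[40:202,110:310]]
cv2.imwrite("pics/m7.png",np.hstack([cv2.resize(x,(400,325)) for x in a]))
show([(p,0) for p in np.arange(110,123,1)])
E
```

```text
[ 704.7815387  -128.68716418  334.08264973] [-0.20259077  0.31495952  0.62175641  1.63637335  0.05529908 -0.23320542] [0.17474117 0.24269707 0.09319432]
[1.0, 0.0, 0.0, -0.003, -0.001, 0.001]
[-2.0, 0.0, 1.0, -0.003, 0.006, 0.001]
[-4.0, 0.0, 3.0, -0.003, 0.014, 0.001]
[-6.0, 0.0, 4.0, -0.003, 0.022, 0.001]
[-9.0, 0.0, 6.0, -0.003, 0.03, 0.001]
[-11.0, 0.0, 7.0, -0.003, 0.038, 0.001]
[-13.0, 0.0, 9.0, -0.003, 0.046, 0.001]
[-15.0, 0.0, 10.0, -0.003, 0.053, 0.001]
[-18.0, 0.0, 12.0, -0.003, 0.061, 0.001]
[-20.0, 0.0, 14.0, -0.003, 0.069, 0.001]
[-22.0, 0.0, 15.0, -0.003, 0.077, 0.001]
[-24.0, 0.0, 17.0, -0.003, 0.085, 0.001]
[-26.0, 0.0, 19.0, -0.003, 0.092, 0.001]
```

View pics/m7.png

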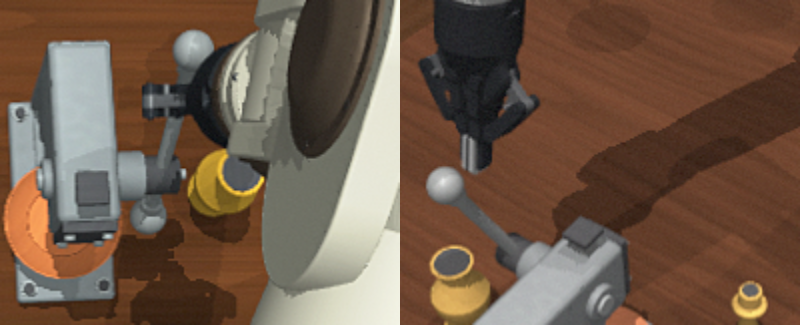

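Call:
carry_out --plan '[[[0,0,0,0,0,0,0],[2,0,0,0,0,0,0],[5,0,0,0,0,0,0],[10,0,-5,0,0,0,0],[20,0,-10,0,0,0,0],[30,0,-20,0,0,0,0],[45,0,-30,0,0,0,0],[60,0,-40,0,0,0,0],[75,0,-50,0,0,0,0],[90,0,-50,0,0,0,0]]]'

```text
time: 10.15
eef_pos: [603.3, -132.4, 363.9]
ee_rot: [-3.137, 0.252, -3.104]
ft_force: [-0.2, 0.4, 1.1]
opening: 0.4
```

Call:
carry_out --plan '[[[20,0,0,0,0,0,0],[40,0,0,0,0,0,0],[60,0,0,0,0,0,0],[80,0,0,0,0,0,0],[100,0,0,0,0,0,0],[120,0,0,0,0,0,0],[140,0,0,0,0,0,0],[150,0,0,0,0,0,0],[150,0,0,0,0,0,0],[150,0,0,0,0,0,0]]]'

```text
time: 10.98
eef_pos: [459.5, -137.9, 324.6]
ee_rot: [-3.138, 0.25, -3.104]
ft_force: [0.7, 0.3, -0.3]
opening: 0.0
```

```bash
python3 - <<'E'
from path import *
import cv2
o=manip.get_obs();print(o["time"],o["eef_pos"],o["ft_force"])
for n in("scene","top"):
    cv2.imwrite(f"pics/{n}8.png",manip.get_image(n)["frame"][:,:,::-1])
a=[cv2.imread("pics/top8.png")[60:262,210:460],cv2.imread("pics/scene8.png")[80:322,70:370]]
cv2.imwrite("pics/m8.png",np.hstack([cv2.resize(x,(400,325)) for x in a]))
E
```

```text
10.9833 [ 459.52319802 -137.88033922  324.63953175] [ 0.69484368  0.26551571 -0.32431571]
```

View pics/m8.png

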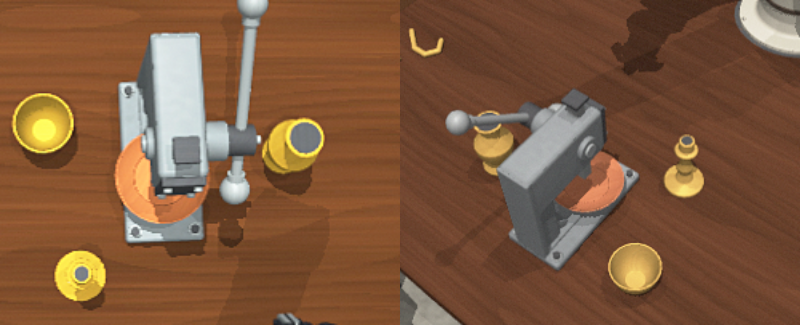

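View pics/top8.png

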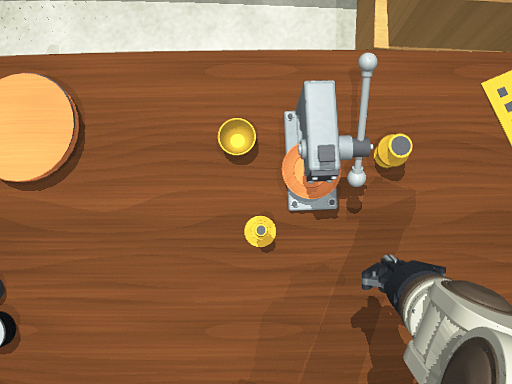

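The lever ball is at pixel (368,62) in the top view, where the model puts the rear stop (367,63). The vase, bowl, candlestick and dish are at their original pixels.

```bash
python3 - <<'E'
from cell import manip
print(manip.hand_in())
E
```

```text
the job is handed in; nothing more can be done
None
```

The lever is up and leaning back by itself at the rear stop, and the job is handed in. I pushed it with the shut fingertips from under the ball, past upright to about 115° from level. It then fell back on its own while I backed the arm away.

- **Lever:** in the last top view the ball was at pixel (368,62), against (367,63) predicted for the rear stop. I did not measure the ram height separately; at the stop it should be fully raised, and the ram cap stands visibly higher in the pictures.
- **Dish and brassware:** the vase, bowl, candlestick and dish looked unmoved, judged by eye from the before and after pictures.
- **Forces and time:** the contact force I read between moves stayed below about 3 N. The arm was clear of everything at about 11 s, well inside the 40 s limit.
- **One deviation:** while tilting the tool before contact, joint 2 reached its lower limit. The fingertips ended about 70 mm from the pose I had asked for, touching nothing, and I corrected the approach before pushing.

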